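# Third hand: press a switch box against a sprung stop for screwing

## Task

Pick up the long grey switch box, set it gently on the plywood jig between the two low rails, with its plain end (the one without sockets) towards the sprung aluminium stop plate, and push that end flat against the plate with a steady 10 N, which moves the plate back about 12 mm, so that I can drive two screws through the plate into the box. Never push the plate with 20 N or more, leave the other things alone, and keep the push up for a few seconds and finish while still holding the box pressed: do not let go.

Things in the scene. Friction and masses are not known exactly. Their poses are not given: they have to be found in the camera images.
- box: Switch box: grey plastic, 90 mm long (x), 50 wide (y), 45 high, about 0.25 kg, upright on the table; black seam, four screw heads on top. Origin: centre of its underside, z up. Two metal sockets (11 mm thick, 22 mm up) stick out 8 mm from its -x end; the +x end is plain. Grip it across the 50 mm width, fingertips 10 mm or more above its underside to clear the jig's rails.
- box_end (a point): Centre of the box's plain, flat +x end (with two small screw holes): 45 mm from the box's origin along its x, 22.5 mm above its underside; axes as the box.
- jig: Jig fixed to the table: plywood bed 230 (x) by 110 mm (y), top at 12 mm. Origin: centre of its underside, z up. Two aluminium rails along x, 6 mm high above the bed, x = -100 to +30 mm, leave a 62 mm lane centred on y = 0 for the box. The stop plate closes its +x end, front face at x = 35 mm when free; two steel posts 55 mm high stand behind it at x = 75 to 105 mm. Press along +x.
- stop_face (a point): Point on the front face of the stop plate, at y = 0 of the jig and 22.5 mm above the bed; axes as the jig; moves with the plate. The plate is aluminium, 90 mm wide, 8 mm thick, its top 43 mm above the bed.
- stop (a joint): How far the stop plate is pushed back along the jig's +x, in m: 0 free, 0.030 at its end. Sprung: it takes 3 N to start and 0.6 N more for each mm, so 10 N at about 0.012 and 20 N at 0.028; it springs back when released.
- cube_box: Bystander: a grey plastic box 60 x 60 mm, 65 mm high, with a round black push button (40 mm, 8 mm high) on top. Origin: centre of its underside. Leave it alone.
- meter: Bystander: a grey multimeter lying flat, 145 x 75 mm, 38 mm high with its knob. Origin: centre of its underside. Leave it alone.
- tape: Bystander: a black roll of tape lying flat, 90 mm across, 20 mm high. Origin: centre of its underside. Leave it alone.

How it is judged:
On the way, in this order (a step that is already met when the one before it is completed fails the run):
1. the box is lifted off the table in the gripper (height (world z) of box above 0.02 m and contact force between the fingers and box above 1 N and contact force between box and jig below 0.1 N), for 0.1 s.
2. the box sits on the jig's bed and is pressed flat against the stop plate with 6 to 14 N, steadily for 2 s (z of box in the frame of jig between 0.008 and 0.017 m and y of box in the frame of jig between -0.008 and 0.008 m and angle between box's own z axis and vertical below 0.08 rad and angle between the x axis of box and the x axis of jig, either way round below 0.1 rad and distance between box_end and stop_face below 0.012 m and contact force between box and stop between 6 and 14 N and contact force between the fingers and box above 2 N), for 2 s.
At the end, for the whole second after the job is handed in: The fingers still hold the box at rest with 6 to 14 N on the stop plate, its plain end at the plate (centres within 12 mm), upright (0.08 rad) on the bed (underside 8 to 17 mm above the table), within 8 mm of the lane's middle, in line with the jig (0.1 rad) (all of step 2 and linear speed of box below 0.01 m/s); the arm keeps its last pose, push and grip.
It fails at once if the box pushes the stop plate with more than 20 N (contact force between box and stop above 20 N).
It fails at once if the box is banged or forced onto the jig with more than 60 N (contact force between box and jig above 60 N).
It fails at once if the box is dropped: out of the fingers more than 20 mm above the jig's bed (height (world z) of box above 0.032 m and contact force between the fingers and box below 0.05 N).
It fails at once if a bystander is moved more than 20 mm (distance of any of cube_box, meter, tape from where it was at the start of the episode above 0.02 m).
It also fails if it takes over 51 s, if anything falls off the work surface, if the arm or the gripper's body presses on something with over 40 N, if the wrist force passes 120 N, or if a joint passes its speed limit or range.

## Robot

A 6-joint arm with a two-finger parallel gripper is mounted at the origin on the work surface. World frame = base frame: x ahead of the robot, y to its left, z up, the work surface at z = 0. Lengths are in m, angles in rad, forces in N, time in s.
With the tool pointing down it reaches from about 0.325 to 0.9 m from the base axis. Payload 6.1 kg.
Tool frame: the origin (TCP) lies on the mounting face of the last link; the fingertips stand 173 mm ahead of it and the grasp point (between the pads) lies 155 mm ahead of it; z points along the fingers, y is the direction in which the jaws open and shut (so a half turn about z gives the same grasp; the last joint's range is limited). The gripper opens to 85 mm and grips with 20 to 120 N. Pads are 22 mm wide; open, the fingers measure 114 mm over their backs; the gripper's body (76 mm by 85 mm) begins 54 mm behind the grasp point. The pads swing forward as they close: fully open they stand 13 mm farther back than shut.
Start: joints at [-1.232, 0.22, 1.526, -0, 1.395, -0.126], TCP at [0.28, -0.559, 0.405] pointing down, gripper open.
Joint ranges: [-2.98, 2.98], [-0.91, 2.08], [0.09, 2.57], [-1.24, 4.39], [0.2, 2.65], [-2.68, 2.68]. Speed limits (rad/s): [2.57, 2.57, 3.01, 3.14, 3.14, 3.14].

## Interface

Orientations are given as [roll, pitch, yaw] about the fixed x, y, z axes, in that order (R = Rz(yaw) Ry(pitch) Rx(roll)).
In Python, from cell import ctrl, optics, order, models gives the robot as it stands.
- The arm moves only by the tool send_rows, never from a script. Its argument "motion" is a list of rows, each a list of 7 numbers: the shift along the tool's x, y, z in m, then the turn, a rotation vector about the tool's x, y, z in degrees, then the opening, from -1 (shut) to 1 (fully open). A call has 1 to 10 rows; each row shifts and turns the commanded pose from where the row before left it, along the tool's axes as they then stand; what a row does not reach is not made up. A row lasts 1/12 s, in which the tool goes at most 41.7 mm and 7.16 degrees, less where a joint would pass 70% of its speed; a pose out of reach is approached as far as the arm can. A call with a gripper value outside its range is refused whole. The fingers move at their own pace and stop on an object; the grip force is fixed at half the most. Time passes only in rows, so rows that do not move let the fingers close. It gives the time, the measured TCP pose, the force and the opening at its end, in the units of the state.
- ctrl.get_state(): the state, without advancing time (a new reading comes with each control period).
- optics.camera(name): name is "scene" or "top" or "wrist"; returns a dict with "image" (384x512x3 uint8, red, green, blue), "z_map" (384x512 float32, m along the optical axis (not along the pixel's ray), 0 where there is no reading), "K" (3x3 intrinsics, pixels), "eye" and "rotation" of the camera in the world; the wrist camera has in their place "hand_eye" (4x4, takes a point from camera to tool coordinates, whose origin is the TCP and whose axes are the flange's). Camera axes: x right, y down, z forward; pixel columns grow to the right and rows downward; lengths in m; the calibration is good to about 2 mm. A picture is of the moment at which its call begins: read the wrist's pose just before it.
- order.job_done(): hands the job in, once; it reports no verdict.
Trained networks look in a picture, given as the dict that the camera call returned (one of the last four; its "shot" number tells which), for a name from the list of things; names that differ only in an ending like _2 or _b are one class to them, and where a whole thing is asked for, a point or a joint stands for the part that bears it (a point fixed in the world has none). Each returns a list of dicts, best first, with "score" (0 to 1); they miss things now and then, are a little off and sometimes report something else, mostly with a low value. They report only what shows in the picture. A call takes as long as a camera call.
- models.look_for(picture, label): "position" ([column, row] as shares, 0 to 1, of the picture: columns of its width, rows of its height, amid what is visible of it).
- models.mark_of(picture, label): "position" ([column, row] as shares, 0 to 1, of the picture: columns of its width, rows of its height: a listed point, or the origin of a listed thing).
The state is a dict: "time": time; "qpos": joint angles; "qd": joint speeds; "joint_efforts": joint torques, N m; "tool_pos": TCP position; "tool_rot": TCP orientation; "contact_force": force on the tool from outside, world axes, zero at the start; "ft_torque": the same for the moment, N m; "grip_width": opening from 0.0 (shut) to 1.0 (fully open).
Only numpy, scipy, OpenCV 4.12 (cv2) and the standard library are available. Lean on these libraries where they do the work, as an engineer would, in place of code of your own. Each camera call takes 0.05 s, during which the arm holds its last target.

## Working session

There is one attempt and no reset: what is moved stays moved. The work goes in short steps, Python scripts to look and compute and a tool call to move; the robot and the scene stay as the last step left them, time stands still between calls to the robot, and variables do not carry over. Pictures are saved under pics/ and viewed, and the job is handed in when it is done.

Besides the shell and the picture viewer there is one more tool, called after ">>>" in YAML: its name, and indented under it one key for each argument. send_rows: Moves the arm, as the interface text tells. Its arguments: {"type":"object","properties":{"motion":{"type":"array"}},"required":["motion"]}

```bash
ls; mkdir -p pics
cat > h.py <<'E'
import numpy as np, cv2
from cell import ctrl, optics, order, models
from scipy.spatial.transform import Rotation as R
def world(p,u,v,z=None):
    # pixel -> world by depth (or plane z)
    K=p["K"]; d=np.array([(u-K[0,2])/K[0,0],(v-K[1,2])/K[1,1],1.0])
    Rm=np.array(p["rotation"]); e=np.array(p["eye"])
    if z is None:
        return e+Rm@(d*p["z_map"][int(round(v)),int(round(u))])
    w=Rm@d; return e+w*(z-e[2])/w[2]
def save(p,n): cv2.imwrite("pics/"+n+".png",p["image"][:,:,::-1])
def wristpose():
    s=ctrl.get_state(); T=np.eye(4); T[:3,:3]=R.from_euler("xyz",s["tool_rot"]).as_matrix(); T[:3,3]=s["tool_pos"]; return T
E
python3 - <<'E'
from h import *
print(ctrl.get_state())
for n in ["scene","top"]:
    p=optics.camera(n); save(p,n+"0"); print(n,p["K"].tolist(),p["eye"],np.array(p["rotation"]).round(3).tolist())
    for l in ["box","box_end","jig","stop_face","cube_box","meter","tape"]:
        for f in (models.look_for,models.mark_of):
            try: print(l,f.__name__,[(round(r["score"],2),(np.array(r["position"])*[512,384]).round(0).tolist()) for r in f(p,l)][:3])
            except Exception as e: print(l,e)
E
```

```text
pics
{'time': 0.0, 'qpos': array([-1.23213095e+00,  2.21236833e-01,  1.52761479e+00, -8.94106338e-06,
        1.39466971e+00, -1.26134675e-01]), 'qd': array([-0.00043979, -0.00016342,  0.0001989 , -0.00040948, -0.00114657,
        0.00073548]), 'joint_efforts': array([ 2.68993739e-03, -4.96898174e+01, -3.89394987e+01, -9.56886743e-05,
        1.09804678e-02, -3.95250041e-06]), 'tool_pos': array([ 0.28003957, -0.55845415,  0.40359033]), 'tool_rot': array([-3.13967820e+00, -2.33897899e-04,  4.64801406e-01]), 'contact_force': array([-1.2067095 , -0.11101164, -0.14421307]), 'ft_torque': array([ 0.02768714, -0.01416677, -0.02276528]), 'grip_width': 1.000168907765485}
scene [[379.0554437191105, 0.0, 258.14259432953673], [0.0, 379.0554437191105, 192.87936560226836], [0.0, 0.0, 1.0]] [1.15929627 0.36303649 1.10776668] [-2.577, -0.008, 2.102]
box call [(0.55, [167.0, 155.0])]
box call [(0.77, [167.0, 159.0])]
box_end call [(0.95, [165.0, 156.0])]
box_end call [(0.87, [155.0, 164.0])]
jig call [(0.8, [275.0, 213.0])]
jig call [(0.87, [276.0, 216.0])]
stop_face call [(0.62, [278.0, 221.0])]
sto
[... 336 characters left out ...]
.77581262893068], [0.0, 0.0, 1.0]] [0.38831127 0.01091658 1.49369755] [-3.003, 0.004, -1.555]
box call [(0.89, [370.0, 194.0])]
box call [(0.73, [370.0, 194.0])]
box_end call [(0.89, [366.0, 196.0])]
box_end call [(0.59, [367.0, 180.0])]
jig call [(0.64, [367.0, 192.0]), (0.58, [228.0, 186.0])]
jig call [(0.93, [229.0, 187.0])]
stop_face call [(0.5, [222.0, 174.0])]
stop_face call [(0.65, [223.0, 176.0])]
cube_box call [(0.93, [307.0, 222.0]), (0.59, [229.0, 190.0])]
cube_box call [(0.74, [306.0, 225.0])]
meter call [(0.81, [136.0, 246.0])]
meter call [(0.97, [136.0, 244.0]), (0.65, [365.0, 177.0])]
tape call [(0.79, [294.0, 138.0])]
tape call [(0.54, [294.0, 132.0]), (0.38, [224.0, 176.0])]
```

```bash
sed -i 's/Rm=np.array(p\["rotation"\])/Rm=R.from_euler("xyz",p["rotation"]).as_matrix()/' h.py
python3 - <<'E'
from h import *
p=optics.camera("top"); 
im=cv2.resize(p["image"][80:290,90:440,::-1],None,fx=2.2,fy=2.2,interpolation=cv2.INTER_CUBIC); cv2.imwrite("pics/topcrop.png",im)
print(world(p,370,194),world(p,228,187))
np.savez("top.npz",**{k:p[k] for k in("image","z_map","K","eye","rotation")})
E
```

```text
[ 0.57550479 -0.34971428  0.04488217] [0.59740012 0.10964295 0.00237695]
```

View pics/scene0.png

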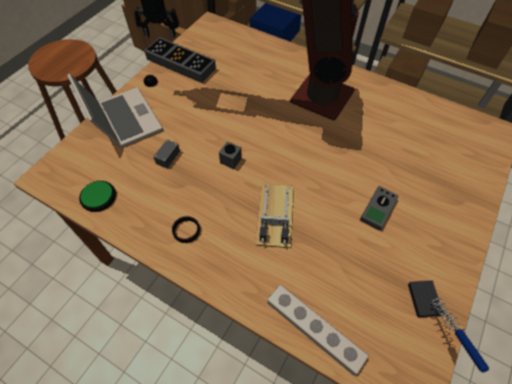

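View pics/topcrop.png

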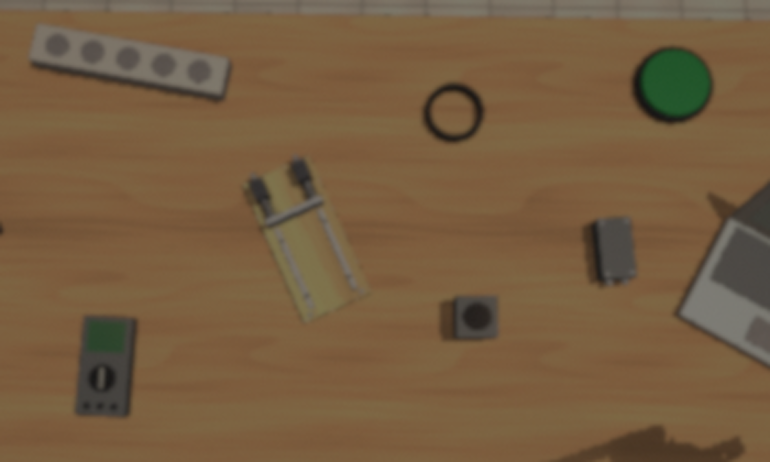

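Run:
```python
from h import *
p=dict(np.load("top.npz"))
K=p["K"];Rm=R.from_euler("xyz",p["rotation"]).as_matrix()
v,u=np.mgrid[:384,:512]; z=p["z_map"]
P=np.stack([(u-K[0,2])/K[0,0]*z,(v-K[1,2])/K[1,1]*z,z],-1)@Rm.T+p["eye"]
def rect(c,r,zlo,zhi):
    m=(np.hypot(P[...,0]-c[0],P[...,1]-c[1])<r)&(P[...,2]>zlo)&(P[...,2]<zhi)
    q=P[m]; rr=cv2.minAreaRect((q[:,:2]*1000).astype(np.float32)); print(m.sum(),rr,np.median(q[:,2]),q[:,:2].mean(0)); return q
t=P[(P[...,0]>.4)&(P[...,0]<.8)&(abs(P[...,1])<.4)][:,2]; print("table z",np.percentile(t,[5,25,50,75]))
rect((.575,-.35),.08,.03,.06)
rect((.62,.11),.16,.007,.1)
rect((.62,.11),.16,.035,.1)
for l in ["cube_box","meter","tape"]: pass
rect((.5,-.2),.07,.03,.1); rect((.72,-.19),.07,.01,.1); rect((.45,.4),.12,.015,.1)
```

```text
table z [-0.00599695 -0.00270425 -0.00026347  0.0026854 ]
457 ((582.3410034179688, -350.4482421875), (90.1357650756836, 51.82764434814453), 4.162628650665283) 0.043463906562501986 [ 0.58148938 -0.34953205]
2151 ((601.9117431640625, 114.16566467285156), (276.1183776855469, 253.0072021484375), 78.19768524169922) 0.012604172979216344 [0.5939572  0.10498981]
307 ((662.9828491210938, 137.66664123535156), (83.43082427978516, 89.3665542602539), 24.999889373779297) 0.051395227564591695 [0.65597999 0.13428284]
236 ((477.61346435546875, -153.22869873046875), (59.308380126953125, 42.522926330566406), 0.11948847770690918) 0.06705779511254728 [ 0.47998311 -0.15511047]
35 ((764.0158081054688, -179.8893280029297), (104.09590148925781, 32.4692497253418), 88.41552734375) 0.018089047468036412 [ 0.7628407  -0.14573778]
1063 ((401.6427917480469, 393.0121765136719), (77.3255844116211, 141.46018981933594), 87.77620697021484) 0.03160110966132246 [0.40185151 0.39202351]
```

```bash
cat >> h.py <<'E'
def plan(pos,yaw_deg,n):
    T=wristpose(); Rt=R.from_euler("xyz",[np.pi,0,np.radians(yaw_deg)])
    d=np.array(pos)-T[:3,3]; R0=R.from_matrix(T[:3,:3])
    rv=np.degrees((R0.inv()*Rt).as_rotvec())
    print("world shift",d.round(4),"tool shift now",(T[:3,:3].T@d).round(4),"shift in target axes",Rt.inv().apply(d).round(4),"rotvec",rv.round(2))
    print("per row",(T[:3,:3].T@d/n).round(5),(rv/n).round(3))
def wworld(p,T,u,v,z):
    C=T@np.array(p["hand_eye"]); K=p["K"]; w=C[:3,:3]@np.array([(u-K[0,2])/K[0,0],(v-K[1,2])/K[1,1],1.0]); e=C[:3,3]
    return e+w*(z-e[2])/w[2]
def wcloud(p,T):
    C=T@np.array(p["hand_eye"]); K=p["K"]; z=p["z_map"]; v,u=np.mgrid[:z.shape[0],:z.shape[1]]
    P=np.stack([(u-K[0,2])/K[0,0]*z,(v-K[1,2])/K[1,1]*z,z],-1)@C[:3,:3].T+C[:3,3]
    P[z==0]=np.nan
    return P
E
python3 - <<'E'
from h import *
p=optics.camera("wrist"); print(p["K"].tolist(),np.array(p["hand_eye"]).round(3).tolist())
plan((0.54,-0.35,0.40),4.2,10)
E
```

```text
[[288.732488753555, 0.0, 258.0605209257976], [0.0, 288.732488753555, 194.03052781620792], [0.0, 0.0, 1.0]] [[-0.001, -0.955, -0.296, 0.076], [1.0, -0.0, -0.001, 0.001], [0.001, -0.296, 0.955, 0.03], [0.0, 0.0, 0.0, 1.0]]
world shift [ 0.2599  0.2087 -0.0047] tool shift now [ 0.3258 -0.0701  0.0047] shift in target axes [ 0.2744 -0.1891  0.0047] rotvec [-0.   -0.   22.43]
per row [ 0.03258 -0.00701  0.00047] [-0.    -0.     2.243]
```

>>> send_rows:
  motion:
    - [0.0366,-0.005,0.0075,0,0,0,1]
    - [0.0366,-0.005,0.0075,0,0,0,1]
    - [0.0366,-0.005,0.0075,0,0,0,1]
    - [0.0366,-0.005,0.0075,0,0,0,1]
    - [0.0366,-0.005,0.0075,0,0,0,1]
    - [0.0366,-0.005,0.0075,0,0,0,1]
    - [0.0366,-0.005,0.0075,0,0,0,1]
    - [0.0366,-0.005,0.0075,0,0,0,1]
    - [0.0366,-0.005,0.0075,0,0,0,1]
    - [0.0366,-0.005,0.0075,0,0,0,1]

```text
time: 2.43
tool_pos: [0.5863, -0.3487, 0.3295]
tool_rot: [3.141, -0.0, 0.465]
contact_force: [0.8, -0.7, -0.8]
grip_width: 0.997
```

>>> send_rows:
  motion:
    - [0,0,0,0,0,5.6,1]
    - [0,0,0,0,0,5.6,1]
    - [0,0,0,0,0,5.6,1]
    - [0,0,0,0,0,5.6,1]
    - [0,0,0,0,0,0,1]
    - [0,0,0,0,0,0,1]

```text
time: 2.93
tool_pos: [0.5849, -0.3499, 0.3297]
tool_rot: [-3.142, 0.0, 0.077]
contact_force: [1.6, 0.3, -0.7]
grip_width: 1.002
```

Run:
```python
from h import *
s=ctrl.get_state(); print(s["time"],s["tool_pos"],s["tool_rot"],s["contact_force"])
T=wristpose(); p=optics.camera("wrist"); save(p,"wrist1")
for l in ["box","box_end"]:
  for f in (models.look_for,models.mark_of):
    print(l,[(round(r["score"],2),(np.array(r["position"])*[512,384]).round(0).tolist()) for r in f(p,l)][:3])
P=wcloud(p,T)
m=(np.hypot(P[...,0]-.582,P[...,1]+.35)<.1)&(P[...,2]>.035)&(P[...,2]<.06)
q=P[m]; print(m.sum(),cv2.minAreaRect((q[:,:2]*1000).astype(np.float32)),np.median(q[:,2]),q.mean(0))
m=(P[...,2]>-.02)&(P[...,2]<.01); print("table",np.nanmedian(P[m][:,2]))
```

```text
2.9333 [ 0.58492673 -0.34993162  0.32965574] [-3.14154152e+00  6.61982655e-05  7.67381486e-02] [ 1.57516671  0.34134032 -0.69359895]
box [(0.86, [257.0, 187.0])]
box [(0.6, [259.0, 180.0])]
box_end [(0.94, [257.0, 188.0])]
box_end []
5085 ((583.2033081054688, -351.58892822265625), (89.8766098022461, 50.193397521972656), 5.217572212219238) 0.04552027640417372 [ 0.58618859 -0.35139092  0.04541538]
table 0.0005994728001937066
```

View pics/wrist1.png

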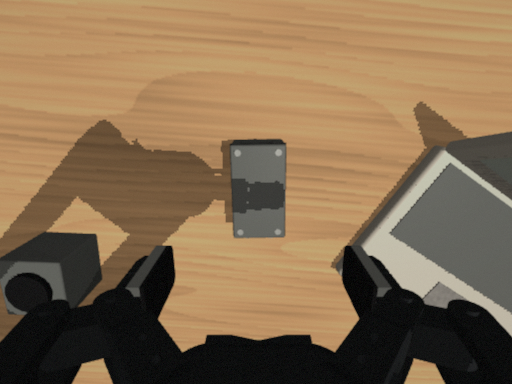

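>>> send_rows:
  motion:
    - [-0.002,0.0015,0.025,0,0,-0.8,1]
    - [0,0,0.025,0,0,0,1]
    - [0,0,0.025,0,0,0,1]
    - [0,0,0.025,0,0,0,1]
    - [0,0,0.025,0,0,0,1]
    - [0,0,0.009,0,0,0,1]
    - [0,0,0.009,0,0,0,1]
    - [0,0,0,0,0,0,1]
    - [0,0,0,0,0,0,1]

```text
time: 3.93
tool_pos: [0.5834, -0.3519, 0.1875]
tool_rot: [3.141, -0.001, 0.088]
contact_force: [-1.0, 0.0, 0.3]
grip_width: 0.999
```

>>> send_rows:
  motion:
    - [0,0,0,0,0,0,0.4]
    - [0,0,0,0,0,0,0.2]
    - [0,0,0,0,0,0,0]
    - [0,0,0,0,0,0,-1]
    - [0,0,0,0,0,0,-1]
    - [0,0,0,0,0,0,-1]
    - [0,0,0,0,0,0,-1]
    - [0,0,0,0,0,0,-1]
    - [0,0,0,0,0,0,-1]
    - [0,0,0,0,0,0,-1]

```text
time: 4.77
tool_pos: [0.5837, -0.352, 0.1886]
tool_rot: [3.14, -0.002, 0.088]
contact_force: [-0.9, 2.1, 6.0]
grip_width: 0.576
```

>>> send_rows:
  motion:
    - [0,0,-0.01,0,0,0,-1]
    - [0,0,-0.02,0,0,0,-1]
    - [0,0,-0.03,0,0,0,-1]
    - [0,0,-0.03,0,0,0,-1]
    - [0,0,-0.03,0,0,0,-1]
    - [0,0,-0.02,0,0,0,-1]
    - [0,0,0,0,0,0,-1]
    - [0,0,0,0,0,0,-1]

```text
time: 5.43
tool_pos: [0.5831, -0.3517, 0.3278]
tool_rot: [3.14, -0.002, 0.088]
contact_force: [-0.5, -0.1, -4.3]
grip_width: 0.573
```

Run:
```python
from h import *
s=ctrl.get_state(); print(s["time"],s["tool_pos"],s["tool_rot"],s["contact_force"],s["grip_width"])
T=wristpose(); p=optics.camera("wrist"); save(p,"wrist2")
plan((0.53,0.085,0.40),25,10)
```

```text
5.4333 [ 0.5831051  -0.35168543  0.32780217] [ 3.13999335e+00 -1.66201474e-03  8.77555769e-02] [-0.46657198 -0.14374893 -4.32674736] 0.5726552146661842
world shift [-0.0525  0.4362  0.0746] tool shift now [-0.0142 -0.4393 -0.0741] shift in target axes [ 0.1367 -0.4176 -0.0746] rotvec [ -0.08   0.06 -19.97]
per row [-0.00142 -0.04393 -0.00741] [-0.008  0.006 -1.997]
```

View pics/wrist2.png

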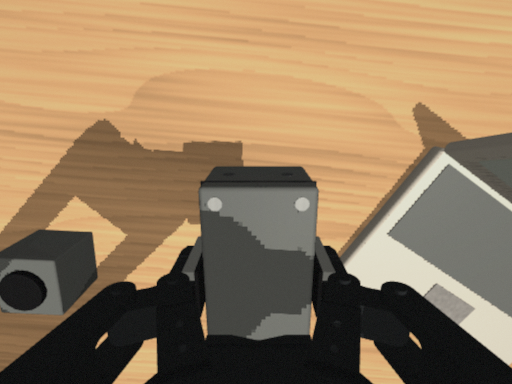

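>>> send_rows:
  motion:
    - [-0.003,-0.02,-0.012,0,0,0,-1]
    - [-0.003,-0.035,-0.012,0,0,0,-1]
    - [-0.003,-0.04,-0.012,0,0,0,-1]
    - [-0.003,-0.04,-0.012,0,0,0,-1]
    - [-0.003,-0.04,-0.012,0,0,0,-1]
    - [-0.004,-0.04,-0.012,0,0,0,-1]
    - [-0.004,-0.04,0,0,0,0,-1]
    - [-0.004,-0.04,0,0,0,0,-1]
    - [-0.004,-0.04,0,0,0,0,-1]
    - [-0.004,-0.04,0,0,0,0,-1]

```text
time: 6.32
tool_pos: [0.5138, 0.0198, 0.3953]
tool_rot: [-3.141, 0.005, 0.087]
contact_force: [0.1, -0.1, -2.6]
grip_width: 0.573
```

>>> send_rows:
  motion:
    - [-0.004,-0.03,0,0,0,0,-1]
    - [-0.002,-0.017,0,0,0,-2,-1]
    - [0,0,0,0,0,-4.5,-1]
    - [0,0,0,0,0,-4.5,-1]
    - [0,0,0,0,0,-4.5,-1]
    - [0,0,0,0,0,-4.5,-1]
    - [0,0,0,0,0,0,-1]
    - [0,0,0,0,0,0,-1]
    - [0,0,0,0,0,0,-1]

```text
time: 7.07
tool_pos: [0.505, 0.0643, 0.3968]
tool_rot: [-3.14, 0.003, 0.435]
contact_force: [-0.8, 0.5, -3.7]
grip_width: 0.573
```

Run:
```python
from h import *
s=ctrl.get_state(); print(s["time"],s["tool_pos"],s["tool_rot"],s["contact_force"],s["grip_width"])
T=wristpose(); p=optics.camera("wrist"); save(p,"wrist3")
np.savez("w3.npz",T=T,**{k:p[k] for k in("image","z_map","K","hand_eye")})
for l in ["jig","stop_face","box_end","box"]:
  for f in (models.look_for,models.mark_of):
    print(l,[(round(r["score"],2),(np.array(r["position"])*[512,384]).round(1).tolist()) for r in f(p,l)][:3])
```

```text
7.0667 [0.50496733 0.06430554 0.3968436 ] [-3.14036727e+00  2.55900448e-03  4.34537253e-01] [-0.77920295  0.49728942 -3.67453914] 0.5725563335523692
jig [(0.71, [256.0, 35.3]), (0.6, [259.2, 85.1])]
jig [(0.89, [256.2, 85.9])]
stop_face [(0.56, [259.2, 36.3])]
stop_face [(0.94, [258.2, 44.1])]
box_end []
box_end [(0.66, [254.3, 172.8])]
box [(0.62, [256.1, 249.5])]
box [(0.88, [257.7, 239.4])]
```

View pics/wrist3.png

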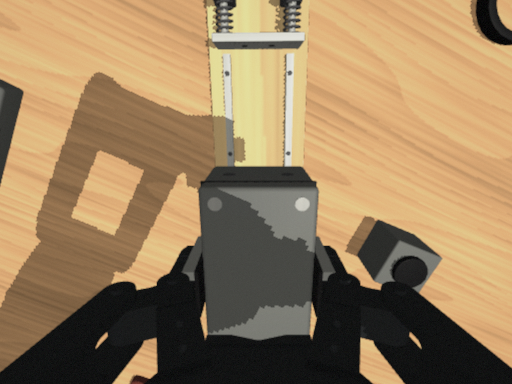

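Run:
```python
from h import *
p=dict(np.load("w3.npz")); T=p["T"]; P=wcloud(p,T); 
Rz=T[:3,:3]
# local frame: tool axes
L=(P-T[:3,3])@np.array([[np.cos(.4345),np.sin(.4345)],[-np.sin(.4345),np.cos(.4345)]]+[] ).T if False else None
c,s=np.cos(.4345),np.sin(.4345)
X=(P[...,0]-T[0,3])*c+(P[...,1]-T[1,3])*s; Y=-(P[...,0]-T[0,3])*s+(P[...,1]-T[1,3])*c; Z=P[...,2]
print("tableZ",np.nanmedian(Z[60:150,340:460]))
# plate top
m=(Z>.044)&(Z<.065)&(X>.1)&(X<.2)&(abs(Y)<.07); 
m[:20]=False
print("plate n",m.sum(),"z",np.median(Z[m]),"x",np.percentile(X[m],[2,50,98]),"y",np.percentile(Y[m],[1,50,99]))
r=cv2.minAreaRect((np.stack([X[m],Y[m]],1)*1000).astype(np.float32)); print(r)
# front edge per column
ys=[];xs=[]
for u in range(216,302,4):
    col=np.where(m[:,u])[0]
    if len(col): v=col.max(); xs.append(X[v,u]); ys.append(Y[v,u])
print(np.polyfit(ys,xs,1), np.degrees(np.arctan(np.polyfit(ys,xs,1)[0])))
# rails by color at z=.018, bed edges z=.012
g=cv2.cvtColor(p["image"],cv2.COLOR_RGB2HSV)
for v in (60,90,110,150,160):
    row=p["image"][v,200:316].astype(int); print(v,' '.join(f"{int(a.sum()/3)}/{int(a[0]-a[2])}" for a in row[::2]))
b=cv2.resize(p["image"][0:190,180:340,::-1],None,fx=4,fy=3.1,interpolation=cv2.INTER_CUBIC); cv2.imwrite("pics/w3c.png",b)
```

```text
tableZ 0.0005390392656215437
plate n 1125 z 0.05519298457966221 x [0.13303221 0.13646809 0.15348145] y [-0.04470617  0.00012741  0.04272824]
((143.81353759765625, -0.83251953125), (21.72473907470703, 89.14605712890625), 0.4002731442451477)
[-0.00794455  0.13333789] -0.4551798386145881
60 170/103 171/101 170/101 169/101 168/101 195/79 200/75 200/75 201/73 201/74 201/72 185/64 212/10 215/11 221/6 182/30 196/80 199/77 199/74 199/77 198/77 198/77 201/73 202/72 201/73 199/75 197/79 196/79 197/77 199/76 190/86 186/89 188/88 189/88 190/85 191/85 191/85 186/90 181/90 179/91 188/87 188/88 159/81 165/17 218/9 221/7 226/6 197/73 191/85 189/87 190/86 191/86 188/88 183/90 178/100 177/100 178/100 176/102
90 179/100 179/100 178/100 177/101 177/101 103/63 200/76 200/75 201/74 200/75 200/75 199/77 207/39 215/9 218/9 210/10 180/77 196/79 200/75 201/74 198/77 199/76 200/75 202/74 203/72 199/77 199/78 197/78 199/76 200/76 200/76 195/81 189/88 188/88 190/87 191/85 191/85 187/89 181/89 177/90 186/90 185/90 160/82 187/10 223/7 224/7 220/20 191/85 191/86 193/83 191/85 191/86 189/87 169/95 165/100 160/97 158
[... 539 characters left out ...]
/6 112/50 124/63 128/66 128/66 126/63 147/69 201/75 201/75 201/76 200/77 199/77 201/75 201/75 199/76 196/80 199/78 191/85 187/90 187/90 189/88 187/89 180/89 179/88 182/89 169/85 129/29 223/7 214/11 222/7 190/88 191/85 191/86 192/84 189/89 191/86 166/88 183/96 181/98 180/98 179/101 176/101
160 114/69 118/70 118/70 117/71 113/69 110/67 108/66 101/60 125/63 126/65 125/64 124/63 126/65 129/60 122/5 123/6 121/7 108/40 149/70 128/65 130/64 147/67 167/71 199/77 201/75 200/76 200/77 199/76 200/75 201/74 201/77 196/79 198/79 191/86 186/91 187/90 189/89 187/89 182/88 179/89 182/88 170/86 145/20 221/8 220/8 217/16 189/89 189/88 192/85 192/86 189/89 191/84 171/102 170/102 172/101 172/101 170/101 171/101
```

View pics/w3c.png

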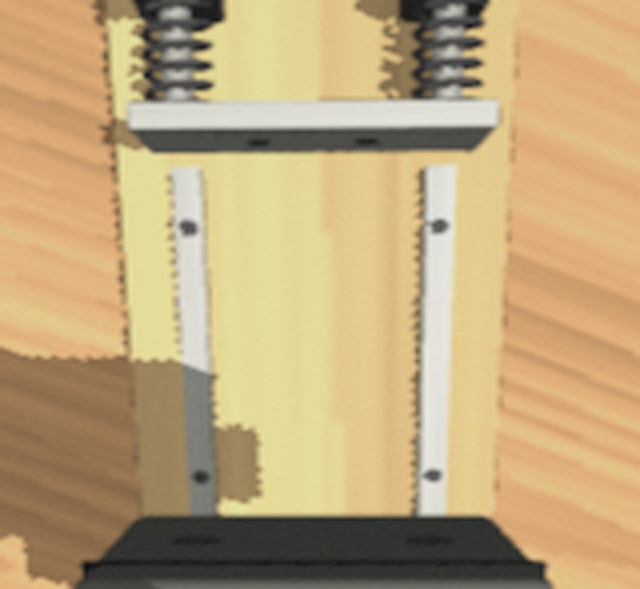

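Run:
```python
from h import *
p=dict(np.load("w3.npz")); T=p["T"]; c,s=np.cos(.4345),np.sin(.4345)
im=p["image"].astype(int); sat=im[...,0]-im[...,2]
A=[]
for v in range(58,162,4):
    o=[]
    for a,b in ((218,240),(278,300)):
        us=np.arange(a,b)[sat[v,a:b]<25]
        w=wworld(p,T,us.mean(),v,.018)-T[:3,3]; o+= [w[0]*c+w[1]*s,-w[0]*s+w[1]*c]
    A.append(o)
A=np.array(A); l=np.polyfit(A[:,0],A[:,1],1); r=np.polyfit(A[:,2],A[:,3],1); print(l,r,"mid",(l+r)/2, np.degrees((l[0]+r[0])/2), (np.polyval((l+r)/2,.1)))
print("rail gap",np.polyval(l,.08)-np.polyval(r,.08))
# box held: top surface
P=wcloud(p,T); X=(P[...,0]-T[0,3])*c+(P[...,1]-T[1,3])*s; Y=-(P[...,0]-T[0,3])*s+(P[...,1]-T[1,3])*c; Z=P[...,2]
m=(Z>.2)&(X>.0)&(X<.07)&(abs(Y)<.024); m[:170]=False;m[345:]=False
print("box z",np.percentile(Z[m],[5,50,95]),"xmax",np.percentile(X[m],[95,99,100]))
A=np.c_[X[m],Y[m],np.ones(m.sum())]; print(np.linalg.lstsq(A,Z[m],rcond=None)[0])
m2=(Z>.2)&(X>.02)&(X<.06)&(abs(Y)<.035);m2[345:]=False; print(np.percentile(Y[m2],[1,50,99]), cv2.minAreaRect((np.stack([X[m],Y[m]],1)*1000).astype(np.float32)))
```

```text
[0.01138637 0.0328278 ] [ 0.01109753 -0.03649495] mid [ 0.01124195 -0.00183358] 0.6441163980330783 -0.0007093800164579829
rail gap 0.06934586347430344
box z [0.23683916 0.25380124 0.30372385] xmax [0.04323429 0.04347104 0.04379709]
[-0.70285654  0.05473225  0.27817833]
[-0.02544518 -0.00115907  0.02274796] ((21.900142669677734, -0.0003299713134765625), (43.79563903808594, 47.996768951416016), 0.004080497194081545)
```

>>> send_rows:
  motion:
    - [0.033,0,0,0,0,-0.55,-1]
    - [0.033,0,0.02,0,0,0,-1]
    - [0,0,0.03,0,0,0,-1]
    - [0,0,0.03,0,0,0,-1]
    - [0,0,0.03,0,0,0,-1]
    - [0,0,0.03,0,0,0,-1]
    - [0,0,0.02,0,0,0,-1]
    - [0,0,0.01,0,0,0,-1]
    - [0,0,0,0,0,0,-1]
    - [0,0,0,0,0,0,-1]

```text
time: 8.35
tool_pos: [0.5653, 0.0926, 0.2288]
tool_rot: [-3.142, -0.0, 0.446]
contact_force: [0.4, -0.5, -3.1]
grip_width: 0.574
```

Run:
```python
from h import *
s=ctrl.get_state(); print(s["time"],s["tool_pos"],s["tool_rot"],s["contact_force"],s["grip_width"])
T=wristpose(); p=optics.camera("wrist"); save(p,"wrist4")
p=optics.camera("scene"); cv2.imwrite("pics/scene4.png",cv2.resize(p["image"][110:300,180:380,::-1],None,fx=3,fy=3))
```

```text
8.35 [0.56528147 0.09257178 0.22884097] [-3.14158038e+00 -1.69274932e-05  4.46397757e-01] [ 0.40342439 -0.54395901 -3.126311  ] 0.5739713102545291
```

View pics/wrist4.png

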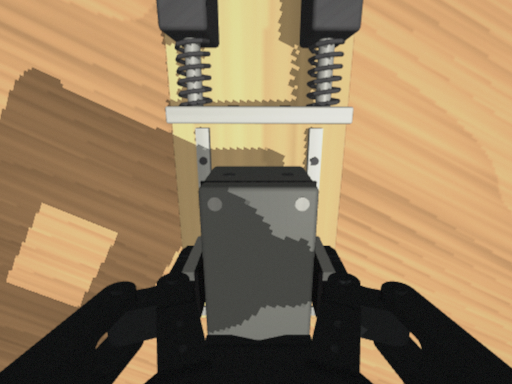

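View pics/scene4.png

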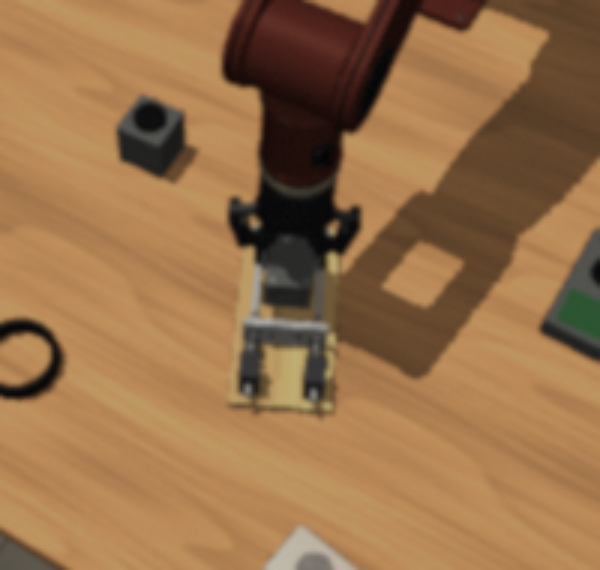

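>>> send_rows:
  motion:
    - [0,0,0.01,0,0,0,-1]
    - [0,0,0.008,0,0,0,-1]
    - [0,0,0.005,0,0,0,-1]
    - [0,0,0,0,0,0,-1]
    - [0,0,0.001,0,0,0,-1]
    - [0,0,0.001,0,0,0,-1]
    - [0,0,0.001,0,0,0,-1]
    - [0,0,0,0,0,0,-1]
    - [0,0,0,0,0,0,-1]

```text
time: 9.2
tool_pos: [0.5651, 0.0926, 0.2026]
tool_rot: [3.142, -0.0, 0.446]
contact_force: [-0.0, -0.9, -4.0]
grip_width: 0.573
```

>>> send_rows:
  motion:
    - [0,0,0.001,0,0,0,-1]
    - [0,0,0,0,0,0,-1]
    - [0,0,0,0,0,0,-1]

```text
time: 9.45
tool_pos: [0.565, 0.0926, 0.2015]
tool_rot: [-3.142, -0.0, 0.446]
contact_force: [-1.5, -0.0, -3.5]
grip_width: 0.573
```

>>> send_rows:
  motion:
    - [0,0,0.0005,0,0,0,-1]
    - [0,0,0,0,0,0,-1]
    - [0,0,0,0,0,0,-1]

```text
time: 9.7
tool_pos: [0.565, 0.0926, 0.2009]
tool_rot: [-3.142, 0.0, 0.446]
contact_force: [0.1, 0.3, -3.6]
grip_width: 0.575
```

>>> send_rows:
  motion:
    - [0,0,0.0005,0,0,0,-1]
    - [0,0,0,0,0,0,-1]
    - [0,0,0,0,0,0,-1]

```text
time: 9.95
tool_pos: [0.5651, 0.0926, 0.2006]
tool_rot: [3.141, -0.0, 0.446]
contact_force: [-0.3, -0.2, -1.8]
grip_width: 0.572
```

>>> send_rows:
  motion:
    - [0,0,0.0005,0,0,0,-1]
    - [0,0,0,0,0,0,-1]
    - [0,0,0,0,0,0,-1]

```text
time: 10.2
tool_pos: [0.5651, 0.0926, 0.2006]
tool_rot: [3.141, -0.0, 0.447]
contact_force: [-4.1, 0.1, 5.2]
grip_width: 0.574
```

>>> send_rows:
  motion:
    - [0,0,-0.0003,0,0,0,-1]
    - [0.002,0,0,0,0,0,-1]
    - [0.003,0,0,0,0,0,-1]
    - [0.003,0,0,0,0,0,-1]
    - [0.003,0,0,0,0,0,-1]
    - [0.003,0,0,0,0,0,-1]
    - [0.003,0,0,0,0,0,-1]
    - [0.001,0,0,0,0,0,-1]
    - [0,0,0,0,0,0,-1]
    - [0,0,0,0,0,0,-1]

```text
time: 11.03
tool_pos: [0.5818, 0.1004, 0.2006]
tool_rot: [3.141, -0.001, 0.447]
contact_force: [-0.6, -0.6, 3.6]
grip_width: 0.577
```

```bash
cat >> h.py <<'E'
def fx(yaw=.446,n=6):
    # several readings with camera calls between (hold)
    o=[]
    for i in range(n):
        s=ctrl.get_state(); f=s["contact_force"]; o.append([f[0]*np.cos(yaw)+f[1]*np.sin(yaw),-f[0]*np.sin(yaw)+f[1]*np.cos(yaw),f[2]]); optics.camera("top")
    o=np.array(o); print("jig-frame force mean",o.mean(0).round(2),"std",o.std(0).round(2)); return s
E
python3 - <<'E'
from h import *
s=fx(); print(s["time"],s["tool_pos"],s["tool_rot"])
T=wristpose(); p=optics.camera("wrist"); save(p,"wrist5")
P=wcloud(p,T); y=s["tool_rot"][2]; c,si=np.cos(y),np.sin(y)
X=(P[...,0]-T[0,3])*c+(P[...,1]-T[1,3])*si; Y=-(P[...,0]-T[0,3])*si+(P[...,1]-T[1,3])*c; Z=P[...,2]
m=(Z>.05)&(Z<.0585)&(X>.045)&(X<.11)&(abs(Y)<.05)
print("top pts X hist",np.histogram(X[m],np.arange(.04,.112,.004)))
E
```

```text
jig-frame force mean [-0.11 -0.35  2.85] std [0.54 0.32 0.55]
11.2833 [0.58169855 0.10041995 0.20055548] [ 3.14104291e+00 -1.74348689e-03  4.46459660e-01]
top pts X hist (array([   0,    0, 1674, 2176,  818,    0,    0,    0,    0,    0,    0,
          0, 1338, 1487, 1540, 1592, 1651]), array([0.04 , 0.044, 0.048, 0.052, 0.056, 0.06 , 0.064, 0.068, 0.072,
       0.076, 0.08 , 0.084, 0.088, 0.092, 0.096, 0.1  , 0.104, 0.108]))
```

View pics/wrist5.png

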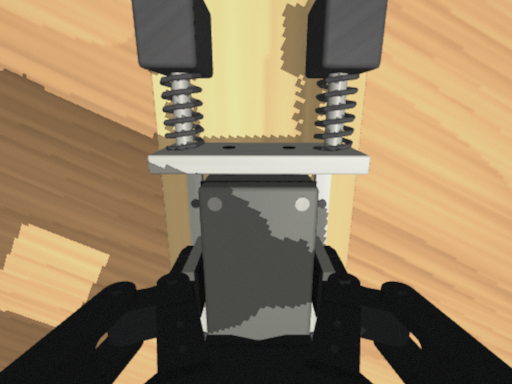

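>>> send_rows:
  motion:
    - [0.001,0,-0.0002,0,0,0,-1]
    - [0.001,0,0,0,0,0,-1]
    - [0.001,0,0,0,0,0,-1]
    - [0.001,0,0,0,0,0,-1]
    - [0,0,0,0,0,0,-1]
    - [0,0,0,0,0,0,-1]

```text
time: 11.88
tool_pos: [0.5844, 0.1019, 0.2006]
tool_rot: [-3.141, 0.002, 0.446]
contact_force: [-3.7, -2.1, 7.0]
grip_width: 0.574
```

>>> send_rows:
  motion:
    - [0.001,0,0,0,0,0,-1]
    - [0,0,0,0,0,0,-1]
    - [0,0,0,0,0,0,-1]
    - [0,0,0,0,0,0,-1]

```text
time: 12.22
tool_pos: [0.5852, 0.1023, 0.2006]
tool_rot: [-3.141, 0.002, 0.446]
contact_force: [-4.7, -2.0, 8.3]
grip_width: 0.579
```

>>> send_rows:
  motion:
    - [0.001,0,0,0,0,0,-1]
    - [0,0,0,0,0,0,-1]
    - [0,0,0,0,0,0,-1]
    - [0,0,0,0,0,0,-1]

```text
time: 12.55
tool_pos: [0.5861, 0.1028, 0.2006]
tool_rot: [-3.141, 0.002, 0.446]
contact_force: [-4.0, -1.6, 8.7]
grip_width: 0.576
```

Run:
```python
from h import *
s=fx(); print(s["time"],s["tool_pos"],s["tool_rot"])
T=wristpose(); p=optics.camera("wrist"); save(p,"wrist6")
```

```text
jig-frame force mean [-4.28  0.25  7.97] std [0.45 0.57 0.53]
12.8 [0.58611771 0.10274525 0.20056275] [-3.14107747e+00  2.13279210e-03  4.46385951e-01]
```

View pics/wrist6.png

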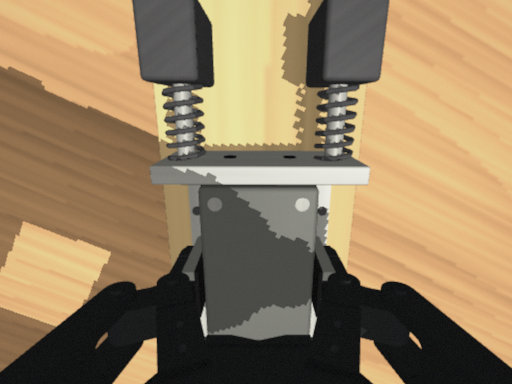

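>>> send_rows:
  motion:
    - [0.001,0,-0.0002,0,0,0,-1]
    - [0.001,0,-0.0002,0,0,0,-1]
    - [0.001,0,0,0,0,0,-1]
    - [0.001,0,0,0,0,0,-1]
    - [0,0,0,0,0,0,-1]
    - [0,0,0,0,0,0,-1]

```text
time: 13.4
tool_pos: [0.589, 0.1042, 0.2006]
tool_rot: [-3.141, 0.005, 0.446]
contact_force: [-7.7, -3.5, 10.2]
grip_width: 0.576
```

```bash
cat >> h.py <<'E'
def plate(name):
    s=fx(); T=wristpose(); p=optics.camera("wrist"); save(p,name)
    P=wcloud(p,T); c,si=np.cos(.446),np.sin(.446)
    S=P[...,0]*c+P[...,1]*si; Y=-P[...,0]*si+P[...,1]*c; Z=P[...,2]
    st=T[0,3]*c+T[1,3]*si; y0=-T[0,3]*si+T[1,3]*c
    # plate top outside of box width
    o=[]
    for sg in (1,-1):
        m=(Z>.05)&(Z<.060)&(S>st+.03)&(S<st+.10)&((Y-y0)*sg>.03)&((Y-y0)*sg<.043)
        o.append(np.percentile(S[m],2) if m.sum()>20 else None)
    m=(Z>.05)&(Z<.0595)&(S>st+.02)&(S<st+.07)&(abs(Y-y0)<.02)
    print(s["time"],s["tool_pos"].round(4),s["tool_rot"].round(4),"tcp s",round(st,4),"plate front s L/R",np.round(o,4))
    np.savez(name+".npz",T=T,**{k:p[k] for k in("image","z_map","K","hand_eye")})
E
python3 - <<'E'
from h import *
plate("wrist7")
E
```

```text
jig-frame force mean [-8.76  0.1   9.76] std [0.28 0.39 0.43]
13.65 [0.589  0.1042 0.2006] [-3.1406  0.0048  0.4463] tcp s 0.5763 plate front s L/R [0.6203 0.62  ]
```

>>> send_rows:
  motion:
    - [0,0,-0.0003,0,0,0,-1]
    - [0,0,-0.0003,0,0,0,-1]
    - [0.001,0,0,0,0,0,-1]
    - [0.001,0,0,0,0,0,-1]
    - [0.001,0,0,0,0,0,-1]
    - [0,0,0,0,0,0,-1]
    - [0,0,0,0,0,0,-1]

```text
time: 14.33
tool_pos: [0.5914, 0.1053, 0.2006]
tool_rot: [-3.14, 0.006, 0.446]
contact_force: [-7.9, -5.0, 9.0]
grip_width: 0.57
```

Run:
```python
from h import *
plate("wrist8")
```

```text
jig-frame force mean [-8.96 -0.8   7.6 ] std [0.62 0.47 0.69]
14.5833 [0.5914 0.1053 0.2007] [-3.1404  0.0058  0.4462] tcp s 0.579 plate front s L/R [0.6229 0.6225]
```

Run:
```python
from h import *
for n in ("w3","wrist7","wrist8"):
    p=dict(np.load(n+".npz")); T=p["T"]; P=wcloud(p,T); c,si=np.cos(.446),np.sin(.446)
    S=P[...,0]*c+P[...,1]*si; Y=-P[...,0]*si+P[...,1]*c; Z=P[...,2]
    y0=-.589*si+.1042*c
    for sg in (1,-1):
        m=(Z>.05)&(Z<.060)&(S>.60)&(S<.66)&((Y-y0)*sg>.03)&((Y-y0)*sg<.043)
        q=S[m]; h=q[q<.64]
        post=S[(Z>.06)&(Z<.08)&(S>.6)&(S<.72)&((Y-y0)*sg>0.01)&((Y-y0)*sg<.043)]
        print(n,sg,m.sum(),np.percentile(q,[2,10]).round(4),"post front",np.percentile(post,2).round(4) if len(post) else None)
```

```text
w3 1 131 [0.6166 0.6169] post front None
w3 -1 143 [0.6164 0.6167] post front None
wrist7 1 918 [0.6198 0.6209] post front None
wrist7 -1 1021 [0.6193 0.6206] post front None
wrist8 1 918 [0.6223 0.6234] post front None
wrist8 -1 999 [0.6219 0.6231] post front None
```

>>> send_rows:
  motion:
    - [0.001,0,-0.0003,0,0,0,-1]
    - [0.001,0,-0.0003,0,0,0,-1]
    - [0.001,0,0,0,0,0,-1]
    - [0.001,0,0,0,0,0,-1]
    - [0.001,0,0,0,0,0,-1]
    - [0,0,0,0,0,0,-1]
    - [0,0,0,0,0,0,-1]

```text
time: 15.27
tool_pos: [0.5954, 0.1072, 0.2007]
tool_rot: [-3.14, 0.008, 0.446]
contact_force: [-8.6, -6.0, 6.9]
grip_width: 0.577
```

Run:
```python
from h import *
plate("wrist9")
```

```text
jig-frame force mean [-11.17  -1.42   6.95] std [0.48 0.5  0.23]
15.5167 [0.5954 0.1071 0.2007] [-3.1401  0.0078  0.4461] tcp s 0.5833 plate front s L/R [0.6272 0.6267]
```

>>> send_rows:
  motion:
    - [0.001,0,-0.0003,0,0,0,-1]
    - [0,0,0,0,0,0,-1]
    - [0,0,0,0,0,0,-1]
    - [0,0,0,0,0,0,-1]
    - [0,0,0,0,0,0,-1]
    - [0,0,0,0,0,0,-1]
    - [0,0,0,0,0,0,-1]
    - [0,0,0,0,0,0,-1]
    - [0,0,0,0,0,0,-1]
    - [0,0,0,0,0,0,-1]

```text
time: 16.45
tool_pos: [0.5961, 0.1075, 0.2008]
tool_rot: [-3.14, 0.008, 0.446]
contact_force: [-9.5, -5.7, 6.2]
grip_width: 0.575
```

>>> send_rows:
  motion:
    - [0,0,0,0,0,0,-1]
    - [0,0,0,0,0,0,-1]
    - [0,0,0,0,0,0,-1]
    - [0,0,0,0,0,0,-1]
    - [0,0,0,0,0,0,-1]
    - [0,0,0,0,0,0,-1]
    - [0,0,0,0,0,0,-1]
    - [0,0,0,0,0,0,-1]
    - [0,0,0,0,0,0,-1]
    - [0,0,0,0,0,0,-1]

```text
time: 17.28
tool_pos: [0.5961, 0.1075, 0.2008]
tool_rot: [-3.14, 0.008, 0.446]
contact_force: [-9.0, -6.4, 7.8]
grip_width: 0.577
```

>>> send_rows:
  motion:
    - [0,0,0,0,0,0,-1]
    - [0,0,0,0,0,0,-1]
    - [0,0,0,0,0,0,-1]
    - [0,0,0,0,0,0,-1]
    - [0,0,0,0,0,0,-1]
    - [0,0,0,0,0,0,-1]
    - [0,0,0,0,0,0,-1]
    - [0,0,0,0,0,0,-1]
    - [0,0,0,0,0,0,-1]
    - [0,0,0,0,0,0,-1]

```text
time: 18.12
tool_pos: [0.5961, 0.1075, 0.2007]
tool_rot: [-3.14, 0.008, 0.446]
contact_force: [-9.8, -7.5, 6.2]
grip_width: 0.575
```

>>> send_rows:
  motion:
    - [0,0,0,0,0,0,-1]
    - [0,0,0,0,0,0,-1]
    - [0,0,0,0,0,0,-1]
    - [0,0,0,0,0,0,-1]
    - [0,0,0,0,0,0,-1]
    - [0,0,0,0,0,0,-1]
    - [0,0,0,0,0,0,-1]
    - [0,0,0,0,0,0,-1]
    - [0,0,0,0,0,0,-1]
    - [0,0,0,0,0,0,-1]

```text
time: 18.95
tool_pos: [0.5961, 0.1075, 0.2008]
tool_rot: [-3.14, 0.008, 0.446]
contact_force: [-9.9, -6.6, 6.8]
grip_width: 0.577
```

Run:
```python
from h import *
plate("wrist10")
for n in ("scene","top"):
    p=optics.camera(n)
    if n=="scene": cv2.imwrite("pics/scene10.png",cv2.resize(p["image"][110:300,180:380,::-1],None,fx=3,fy=3))
```

```text
jig-frame force mean [-11.77  -1.34   6.43] std [0.51 0.3  0.49]
19.2 [0.5961 0.1075 0.2008] [-3.1401  0.0084  0.4461] tcp s 0.5842 plate front s L/R [0.6279 0.6275]
```

View pics/wrist10.png

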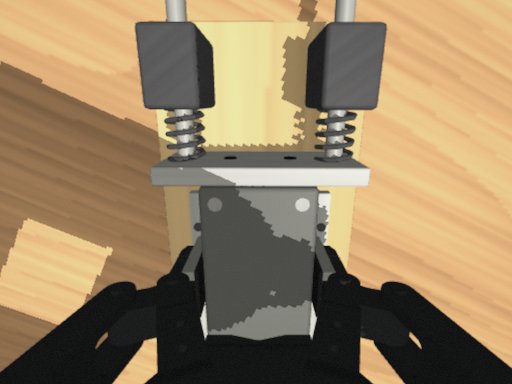

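View pics/scene10.png

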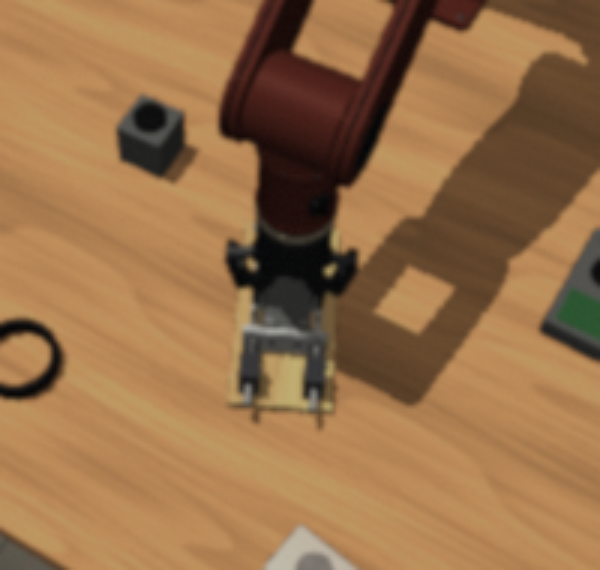

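```bash
python3 -c "
from h import *
order.job_done(); print(ctrl.get_state()['time'])"
```

```text
the job is handed in; nothing more can be done
the job is handed in; nothing more can be done
```

I picked the switch box up across its width, set it on the bed between the rails and pressed its plain end against the stop plate. I then handed the job in at about 19 s with the box still gripped and pressed. No verdict is reported, so the result rests on my own checks.

**Push force:** In the wrist camera's depth picture the plate had moved back about 11 mm, which by its spring rating is roughly 9.6 N. The wrist sensor read about 11.8 N along the jig. I put the difference of about 2 N down to friction on the bed. Both figures are within 6–14 N, and both stayed steady for about 2.5 s of holding and the checks after it.

**Position:** The box is within about 1 mm of the lane's middle and in line with the jig to within about 0.6°. The tool is tilted 0.008 rad, against a limit of 0.08 rad. The grip opening stayed at about 49 mm throughout.

**Setting down:** The touch on the bed read about 8 N. While pressing, the load on the bed was about 10–13 N, because the push tips the tool slightly nose-down. I eased it a little by raising the tool target.

**Other things:** The cube box, tape and multimeter look unmoved in the last scene picture. That was by eye; I did not measure them.

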